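Shorten a telescopic stand leg by one spring plunger, two holes along

ROBOT

A 6-joint arm with a two-finger parallel gripper is mounted at the origin on the work surface. World frame = base frame: x ahead of the robot, y to its left, z up, the work surface at z = 0. Lengths are in mm, angles in degrees, forces in N, time in s.
With the tool pointing down it reaches from about 350 to 850 mm from the base axis. Payload 8.1 kg.
Tool frame: the origin (TCP) lies between the finger pads; the fingertips stand 22 mm ahead of it and the grasp point (between the pads) lies 3 mm ahead of it; z points along the fingers, y is the line along which they close (so a half turn about z gives the same grasp; the last joint's range is limited). The gripper opens to 85 mm and grips with 20 to 120 N. Pads are 22 mm wide; open, the fingers measure 114 mm over their backs; the gripper's body (76 mm by 85 mm) begins 54 mm behind the grasp point. The pads swing forward as they close: fully open they stand 13 mm farther back than shut.
Start: joints at [-75.252, 7.471, 85.268, -0, 87.261, -4.893], TCP at [201.695, -565.088, 253.292] pointing down, gripper open.
Joint ranges: [-169.43, 169.43], [-51.17, 129.36], [1.28, 143.12], [-76.62, 256.62], [0, 156.53], [-152.29, 152.29]. Speed limits (degrees/s): [136.94, 136.94, 159.86, 180, 180, 180].

INTERFACE

Orientations are given as [roll, pitch, yaw] about the fixed x, y, z axes, in that order (R = Rz(yaw) Ry(pitch) Rx(roll)).
In Python, from bench import r, vision gives the robot as it stands.
- The arm moves only by the tool step_arm, never from a script. Its argument "targets" is a list that holds one entry, the list of rows, each a list of 6 numbers: the shift along the world's x, y, z in mm, then the turn, a rotation vector about the world's x, y, z in rad. In form: [[[x, y, z, rx, ry, rz], ...]]. A call has 1 to 12 rows; each row is the pose to reach, as a shift and turn from the pose commanded when the call began; what a row does not reach only later rows make up. A row lasts 1/12 s, in which the tool goes at most 41.7 mm and 7.16 degrees, less where a joint would pass 70% of its speed; a pose out of reach is approached as far as the arm can. A call with a gripper value outside its range is refused whole. "fingers" is the gripper's target within -1 to 1 (shut at 1, half-way at 0, fully open at -1), set as the call begins (left out, the last holds). The fingers move at their own pace and stop on an object; "newtons" is the grip in N (left out, the last holds). Time passes only in rows, so rows that repeat a pose let the fingers close. It gives the time, the measured TCP pose, the force, the opening and the grip force at its end, in the units of the state.
- r.sense(): the state, without advancing time (a new reading comes with each control period).
- vision.snapshot(name): name is "scene" or "top" or "wrist"; returns a dict with "img" (480x640x3 uint8, blue, green, red), "mtx" (3x3 intrinsics, pixels), "eye" and "attitude" of the camera in the world. Camera axes: x right, y up, looking along -z (the intrinsics and any distortion apply to the point x, -y, -z); pixel columns grow to the right and rows downward; lengths in mm; the calibration is good to about 2 mm. A picture is of the moment at which its call begins. There is no depth.
- r.hand_in(): hands the job in; it is judged then, once.
The state is a dict: "time": time; "joint_pos": joint angles; "qd": joint speeds; "joint_efforts": joint torques, N m; "tool_pos": TCP position; "tcp_rot": TCP orientation; "ft_force": force on the tool from outside, world axes, zero at the start; "wrist_torque": the same for the moment, N m; "finger_gap": finger opening in mm; "grip_force": force on a finger pad.
Only numpy, scipy, OpenCV 4.12 (cv2) and the standard library are available. Lean on these libraries where they do the work, as an engineer would, in place of code of your own. Each camera call takes 0.05 s, during which the arm holds its last target. There are 200 camera calls.

TASK

Shorten the telescopic leg lying on the bench: pull the spring plunger's knob up out of its hole, slide the outer tube along the inner tube past the middle hole to the last hole before the clamp block, and let the plunger drop fully home in that last hole. Its exact place must be felt for; never drag or push hard on the outer tube while the pin is caught in a hole (keep the load on the pin well under 30 N), and leave the other things on the bench where they are.

Things in the scene. Friction and masses are not known exactly. Their poses are not given: they have to be found in the camera images.
- stand: Plywood board (84 x 420 x 12 mm, fixed) carrying the leg. Origin on the bench top, on the leg's centre line below the middle hole; +y along the leg to the wooden clamp block (y 150 to 190 mm, top 76 mm above the bench) that grips the inner tube; +z up. Leg centre line 55 mm above the bench. A cradle (top 57 mm) stands at y -126 to -104 mm.
- inner: Inner tube, aluminium, 25 mm square, held fast; origin and axes as the board's. Top face 67.5 mm above the bench, wall 4 mm. Three 12 mm holes in the top: the first (pin starts in it) at y = -40 mm, the middle at y = 0, the last one drilled by hand somewhere between y = +39 and +65 mm: not reported; seen from above until the outer tube covers it, then felt.
- sleeve (a joint): Outer tube, dark steel, 32 mm square, 161 mm long, top 71 mm above the bench; slides with about 1.5 N of friction (2 to 3 N with the pin riding on the inner tube, more if the knob is pressed down). Value: travel in m along the board's +y; 0 with the pin at the first hole, 0.040 at the middle, somewhere in 0.079 to 0.105 at the last; stops at -0.020 and 0.118. Its front edge is 16 mm ahead of the pin.
- plunger (a joint): Upright spring plunger on the outer tube, 10 mm pin with 0.6 mm chamfer. Value: how far it is pulled up, m: 0 home in a hole, 0.010 with the tip resting on the inner tube's top, 0.017 at its upper stop. Spring: 5 N down at 0, 8 N at 0.010, 10 N at 0.017; it does not stay up by itself. It drops, once nothing holds the knob, only within about 1.5 mm of a hole's centre.
- knob (a point): Centre of the plunger's black ribbed knob: upright cylinder 24 mm in diameter, 30 mm tall, 102 mm above the bench when the plunger is home. It moves with the outer tube and the plunger; below it, a 20 mm round steel boss reaches 85 mm above the bench.
- hammer_grip (a point): Small hammer, yellow handle, 220 mm long, lying; leave alone.
- driver_grip (a point): Screwdriver, black handle, 170 mm long, lying; leave alone.
- glue: White glue bottle, 42 mm in diameter, 100 mm tall, standing; leave alone. Origin under its centre.
- duck: Flat plywood duck cut-out, about 150 x 50 x 12 mm; leave alone.
- clip: Black binder clip, 41 mm wide, 18 mm high, with wire loops; leave alone.
- offcut: Wooden offcut, 45 x 70 x 20 mm; leave alone.
- dowel: Wooden dowel, 12 mm thick, 150 mm long, lying; leave alone.

How it is judged:
By the outcome, as a careful person would: the job done as asked, in the order asked, and still so for the second after the job is handed in, with the robot touching nothing.
It also fails if it takes over 58 s, if anything falls off the work surface, if the arm or the gripper's body presses on something with over 40 N, if the wrist force passes 120 N, or if a joint passes its speed limit or range.

## Working session

There is one attempt and no reset: what is moved stays moved. The work goes in short steps, Python scripts to look and compute and a tool call to move; the robot and the scene stay as the last step left them, time stands still between calls to the robot, and variables do not carry over. Pictures are saved under pics/ and viewed, at most 10 in all, crops included, and the job is handed in when it is done.

Besides the shell and the picture viewer there is one more tool, called after ">>>" by a JSON object that holds its "fn" and its "kwargs", one argument or row to a line. step_arm: Moves the arm, as the interface text tells. Its arguments: {"type":"object","properties":{"targets":{"type":"array"},"fingers":{"type":"number"},"newtons":{"type":"number"}},"required":["targets"]}

```bash
mkdir -p pics; cat > h.py <<'E'
import numpy as np, cv2
from bench import r, vision
def shot(n,f):
    s=vision.snapshot(n); cv2.imwrite('pics/'+f+'.png',s['img']); np.savez(f+'.npz',**{k:np.array(s[k]) for k in('mtx','eye','attitude')},img=s['img'], ); return s
E
python3 - <<'E'
from h import *
for n in('top','scene'):
    s=shot(n,n+'1'); print({k:v for k,v in s.items() if k!='img'})
print(r.sense())
E
```

```text
{'mtx': array([[490.9347659 ,   0.        , 322.61845932],
       [  0.        , 490.9347659 , 235.81656308],
       [  0.        ,   0.        ,   1.        ]]), 'eye': array([530.56832283,  78.55376558, 913.34187895]), 'attitude': array([  5.66012007,  -0.92157418, -90.42949828])}
{'mtx': array([[533.27490919,   0.        , 319.49634526],
       [  0.        , 533.27490919, 235.40798465],
       [  0.        ,   0.        ,   1.        ]]), 'eye': array([1063.8557545 ,  -21.46199612,  734.50939931]), 'attitude': array([34.81590651, -0.87449724, 80.57209316])}
{'time': 0.1, 'joint_pos': array([-7.52533914e+01,  7.51034808e+00,  8.53241552e+01, -1.82171771e-03,
        8.72622104e+01, -4.89257923e+00]), 'qd': array([-0.0040133 , -0.0932564 , -0.16536739,  0.04823794, -0.05792639,
        0.07610228]), 'joint_efforts': array([ 8.89990424e-04, -5.70951390e+01, -5.01941800e+01, -1.21160574e-04,
        8.09111312e-03, -2.07325058e-05]), 'tool_pos': array([ 201.55309035, -564.6356701 ,  252.34312959]), 'tcp_rot': array([-1.79903483e+02, -6.43564761e-03,  1.96392710e+01]), 'ft_force': array([-0.44724579,  0.54893327, -0.40157392]), 'wrist_torque': array([ 0.06560804, -0.01549199, -0.03706912]), 'grip_force': 0.0, 'finger_gap': 85.50806021973166}
```

View pics/top1.png

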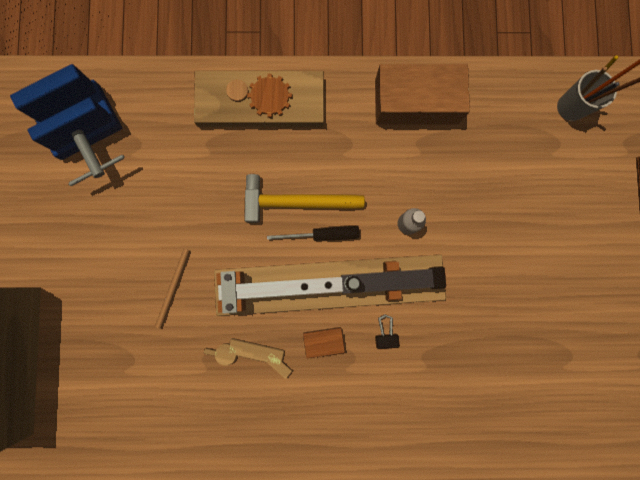

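View pics/scene1.png

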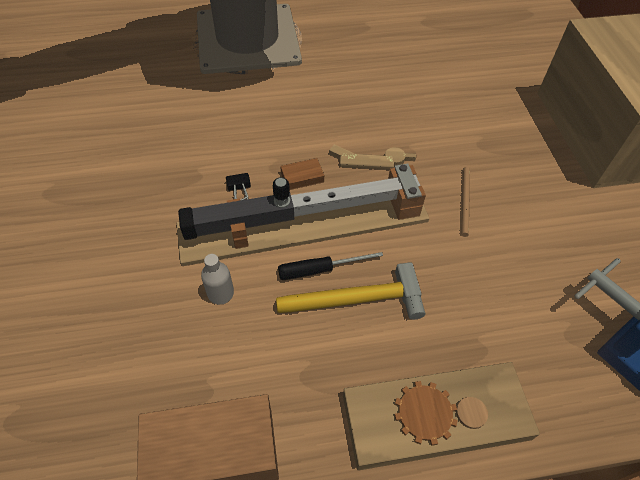

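The top view shows the knob at about (353,284), the middle hole at (328,286), the last hole at (304,287) and the clamp at (230,292). I'll enlarge it to read these more precisely.

```bash
python3 - <<'E'
import cv2
i=cv2.imread('pics/top1.png')[255:320,280:380]
cv2.imwrite('pics/c1.png',cv2.resize(i,None,fx=8,fy=8,interpolation=cv2.INTER_CUBIC))
i=cv2.imread('pics/scene1.png')[160:240,260:360]
cv2.imwrite('pics/c2.png',cv2.resize(i,None,fx=7,fy=7,interpolation=cv2.INTER_CUBIC))
E
```

```text
(no output)
```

View pics/c1.png

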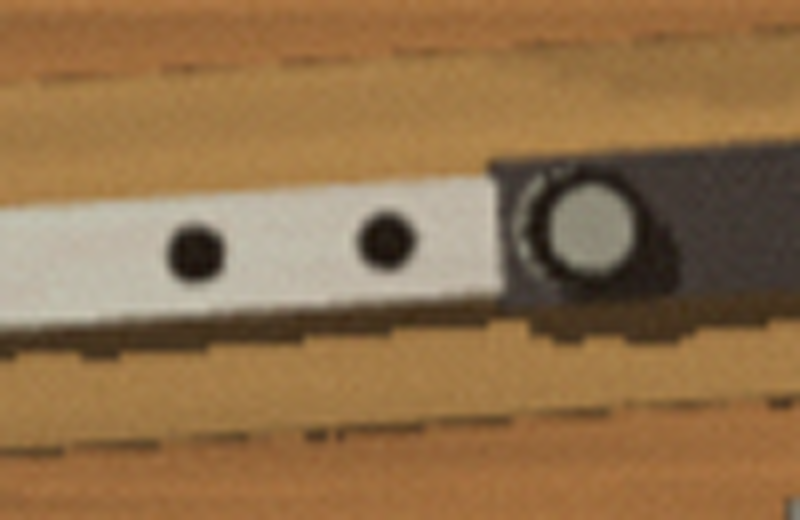

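View pics/c2.png

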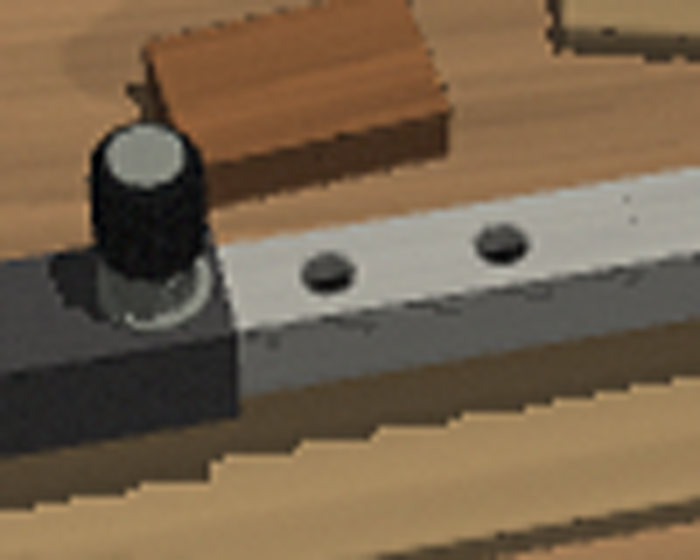

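The crops show these centres: in c1, the middle hole at (386,240), the last hole at (195,253) and the knob top at (592,229). In c2, the middle hole is at (328,273), the last at (502,244) and the knob top at (146,155).

```bash
cat >> h.py <<'E'
from scipy.spatial.transform import Rotation as R
def w(f,u,v,z):
    s=np.load(f+'.npz'); k=s['mtx']; A=R.from_euler('xyz',s['attitude'],degrees=True).as_matrix()
    d=A@np.array([(u-k[0,2])/k[0,0],-(v-k[1,2])/k[1,1],-1]); e=s['eye']
    return e+d*(z-e[2])/d[2]
def px(f,X):
    s=np.load(f+'.npz'); k=s['mtx']; A=R.from_euler('xyz',s['attitude'],degrees=True).as_matrix()
    c=A.T@(np.array(X)-s['eye']); return k[0,2]-k[0,0]*c[0]/c[2], k[1,2]+k[1,1]*c[1]/c[2]
E
python3 - <<'E'
from h import *
c=lambda u,v:(280+(u+.5)/8-.5,255+(v+.5)/8-.5)
d=lambda u,v:(260+(u+.5)/7-.5,160+(v+.5)/7-.5)
for f,q,P in(('top1',c,[(386,240,67.5),(195,253,67.5),(592,229,117),(0,212,67.5),(490,178,67.5),(0,328,67.5),(490,293,67.5)]),('scene1',d,[(328,273,66.5),(502,244,66.5),(146,155,117)])):
    p=[w(f,*q(a,b),z) for a,b,z in P]
    for x in p: print(f,x.round(1))
    print('gap',np.linalg.norm(p[1]-p[0]),'knob-mid',np.linalg.norm((p[2]-p[0])[:2]),np.degrees(np.arctan2(*(p[1]-p[0])[:2])),np.degrees(np.arctan2(*(p[1]-p[2])[:2])))
a=w('top1',229,293,76);b=w('top1',438,278,71);print(a,b,np.degrees(np.arctan2(*(a-b)[:2])))
for f in('top1','scene1'):
  s=np.load(f+'.npz')
E
```

```text
top1 [530.2  56.   67.5]
top1 [527.8  97.   67.5]
top1 [532.2  15.7 117. ]
top1 [536.8 138.7  67.5]
top1 [543.3  33.6  67.5]
top1 [512.2 138.7  67.5]
top1 [518.8  33.9  67.5]
gap 41.00932724072377 knob-mid 40.38154848967734 -3.443622619002174 -3.0859408998646076
scene1 [533.1  55.8  66.5]
scene1 [530.7  96.7  66.5]
scene1 [534.9  15.9 117. ]
gap 40.965528210876066 knob-mid 39.895880594798406 -3.319170868805222 -2.9986922840783237
[517.31809904 223.37417653  76.        ] [ 540.03786651 -133.13088967   71.        ] -3.646480473511139
```

The knob is at about (533.7, 16) and the leg is yawed about 3.4°. Both views put the last hole about 41 mm past the middle one. I'll approach above the knob with the fingers closing across the leg, so the grip doesn't load the pin along the slide.

>>> {"fn": "step_arm", "kwargs": {
  "targets": [
    [[28,48,0,0,0,0.107],[56,97,0,0,0,0.215],[83,145,0,0,0,0.322],[111,194,0,0,0,0.429],[138,242,0,0,0,0.537],[166,290,0,0,0,0.644],[194,339,0,0,0,0.751],[221,387,0,0,0,0.859],[249,436,0,0,0,0.966],[277,484,0,0,0,1.073],[305,533,0,0,0,1.181],[332,581,-20,0,0,1.288]]
  ],
  "fingers": -1
}}

```text
time: 1.1
tool_pos: [450.5, -129.3, 250.0]
tcp_rot: [179.9, 0.0, 93.7]
ft_force: [0.9, -0.7, -0.1]
finger_gap: 85.2
grip_force: 0.0
```

>>> {"fn": "step_arm", "kwargs": {
  "targets": [
    [[0,0,0,0,0,0],[0,0,0,0,0,0],[0,0,0,0,0,0],[0,0,0,0,0,0]]
  ],
  "fingers": -0.2
}}

```text
time: 1.43
tool_pos: [449.3, -132.1, 249.2]
tcp_rot: [-180.0, 0.0, 93.3]
ft_force: [-0.1, -0.7, 0.3]
finger_gap: 51.2
grip_force: 0.0
```

>>> {"fn": "step_arm", "kwargs": {
  "targets": [
    [[14,24,0,0,0,0],[28,49,0,0,0,0],[42,74,-10,0,0,0],[56,99,-25,0,0,0],[70,124,-45,0,0,0],[84,148,-65,0,0,0],[84,148,-80,0,0,0],[84,148,-80,0,0,0],[84,148,-80,0,0,0]]
  ]
}}

```text
time: 2.18
tool_pos: [532.9, 15.4, 168.5]
tcp_rot: [-179.8, 0.0, 93.3]
ft_force: [0.4, -0.6, 1.3]
finger_gap: 51.0
grip_force: 0.0
```

```bash
python3 - <<'E'
from h import *
s=shot('wrist','w1'); print(s['eye'],s['attitude'],r.sense()['tool_pos'],r.sense()['tcp_rot'])
for X in((533.5,16,117),(533.5,16,87),(531.5,56,67.5)): print(px('w1',X))
E
```

```text
[529.26995497  87.11663922 289.0283349 ] [-16.27129996   0.20446017   3.26877713] [533.69088226  15.19734366 169.85786718] [-1.79985423e+02  2.02734640e-02  9.32999266e+01]
(np.float64(319.74959480292324), np.float64(281.83624751441397))
(np.float64(319.7260311325245), np.float64(263.2107153525476))
(np.float64(320.22859661026234), np.float64(194.13847516443886))
```

View pics/w1.png

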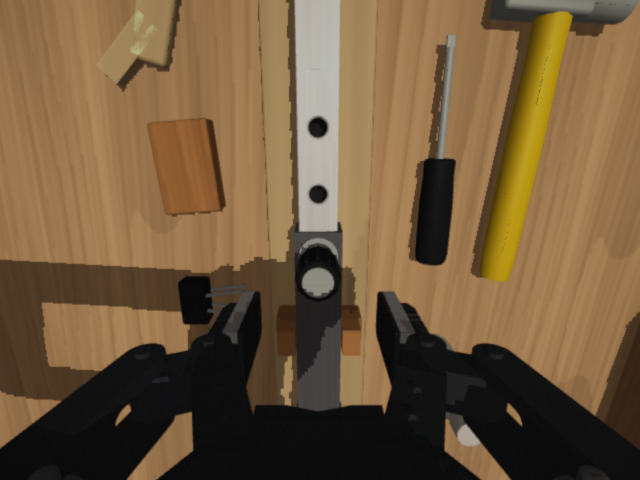

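The wrist view shows the knob top at (318,282), the middle hole at (318,194) and the last hole at (318,127). These match the prediction within 2 px, so I can descend and grip.

>>> {"fn": "step_arm", "kwargs": {
  "targets": [
    [[0,0.5,-15,0,0,0],[0,0.5,-30,0,0,0],[0,0.5,-45,0,0,0],[0,0.5,-53,0,0,0],[0,0.5,-58,0,0,0],[0,0.5,-58,0,0,0],[0,0.5,-58,0,0,0]]
  ]
}}

```text
time: 2.82
tool_pos: [534.3, 16.8, 112.4]
tcp_rot: [179.9, 0.0, 93.4]
ft_force: [-0.8, 0.3, 1.9]
finger_gap: 51.0
grip_force: 0.0
```

>>> {"fn": "step_arm", "kwargs": {
  "targets": [
    [[0,0,0,0,0,0],[0,0,0,0,0,0],[0,0,0,0,0,0],[0,0,0,0,0,0],[0,0,0,0,0,0],[0,0,0,0,0,0],[0,0,0,0,0,0],[0,0,0,0,0,0]]
  ],
  "fingers": 1,
  "newtons": 40
}}

```text
time: 3.48
tool_pos: [532.8, 17.1, 112.7]
tcp_rot: [-179.9, 0.0, 93.5]
ft_force: [-13.1, -0.4, 14.3]
finger_gap: 22.9
grip_force: 39.2
```

```bash
python3 - <<'E'
from h import *
p=w('w1',318,127,66.5);q=w('w1',318,194,66.5);k=w('w1',318,282,117);print(p,q,k,np.linalg.norm(p-q)); s=r.sense();print(s['tool_pos'],s['ft_force'],s['wrist_torque'])
E
```

```text
[527.74700497  96.72566848  66.5       ] [530.07090243  55.86595801  66.5       ] [532.56836094  15.85070958 117.        ] 40.92574298913644
[532.78361992  17.13054109 112.73359812] [-13.12610131  -0.41630071  14.29101666] [-0.19038554  2.09589476  0.02225466]
```

The knob is gripped, with a gap of 22.9 mm. I'll lift it 15 mm and ease 1 mm in −x to relieve the side force.

>>> {"fn": "step_arm", "kwargs": {
  "targets": [
    [[-1,0,1,0,0,0],[-1,0,3,0,0,0],[-1,0,5,0,0,0],[-1,0,7,0,0,0],[-1,0,9,0,0,0],[-1,0,11,0,0,0],[-1,0,13,0,0,0],[-1,0,14.5,0,0,0],[-1,0,14.5,0,0,0],[-1,0,14.5,0,0,0]]
  ]
}}

```text
time: 4.32
tool_pos: [532.4, 17.3, 125.5]
tcp_rot: [-179.9, -0.0, 93.4]
ft_force: [-1.2, -1.7, -9.4]
finger_gap: 22.7
grip_force: 39.6
```

```bash
python3 - <<'E'
from h import *
s=r.sense();print(s['tool_pos'],s['ft_force'],s['finger_gap'],s['grip_force'])
s=shot('scene','s2')
i=s['img'][150:230,250:350]; cv2.imwrite('pics/c3.png',cv2.resize(i,None,fx=7,fy=7,interpolation=cv2.INTER_CUBIC))
E
```

```text
[532.38869315  17.31805938 125.51560784] [-1.2311958  -1.65981195 -9.37714355] 22.696929703759906 39.598485245369375
```

View pics/c3.png

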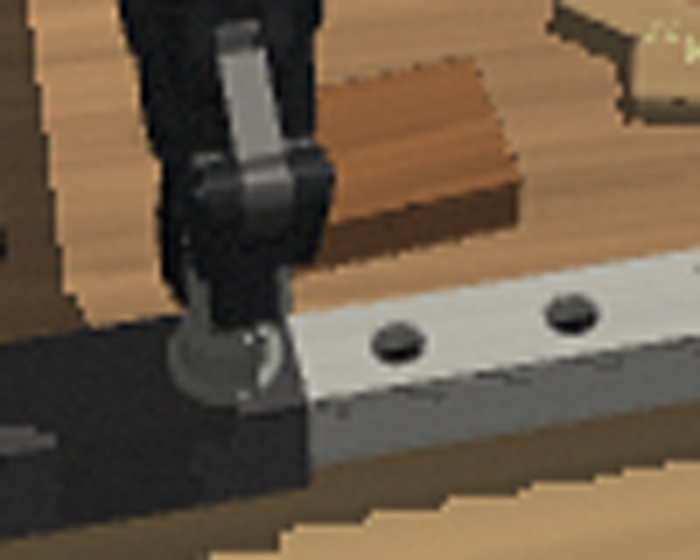

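The plunger is clear of the hole: the spring force is 9.4 N and the knob has risen about 13 mm. Next I slide along the leg, 6 mm per row for 60 mm.

>>> {"fn": "step_arm", "kwargs": {
  "targets": [
    [[-0.1,2,1,0,0,0],[-0.4,7,1,0,0,0],[-0.7,12,1,0,0,0],[-1.1,18,1,0,0,0],[-1.4,24,1,0,0,0],[-1.8,30,1,0,0,0],[-2.1,36,1,0,0,0],[-2.5,42,1,0,0,0],[-2.8,48,1,0,0,0],[-3.2,54,1,0,0,0],[-3.5,60,1,0,0,0],[-3.5,60,1,0,0,0]]
  ]
}}

```text
time: 5.37
tool_pos: [528.7, 78.9, 126.6]
tcp_rot: [-179.9, -0.1, 93.5]
ft_force: [-4.1, 0.8, -10.3]
finger_gap: 22.1
grip_force: 39.7
```

>>> {"fn": "step_arm", "kwargs": {
  "targets": [
    [[-0.3,5,0,0,0,0],[-0.6,10,0,0,0,0],[-0.9,15,0,0,0,0],[-1.1,18,0,0,0,0],[-1.2,20,0,0,0,0],[-1.2,20.5,0,0,0,0],[-1.2,20.5,0,0,0,0],[-1.2,20.5,0,0,0,0]]
  ]
}}

```text
time: 6.03
tool_pos: [527.5, 98.3, 126.5]
tcp_rot: [-179.9, -0.0, 93.5]
ft_force: [-4.7, -0.6, -9.4]
finger_gap: 22.7
grip_force: 39.7
```

```bash
python3 - <<'E'
from h import *
s=r.sense();print(s['tool_pos'],s['ft_force'],s['finger_gap'],s['grip_force'],s['tcp_rot'])
s=shot('top','t2')
i=s['img'][255:320,260:360]; cv2.imwrite('pics/c4.png',cv2.resize(i,None,fx=8,fy=8,interpolation=cv2.INTER_CUBIC))
E
```

```text
[527.51308796  98.27335777 126.53986608] [-4.68919475 -0.57385744 -9.3648123 ] 22.651907221847203 39.6774685929995 [-1.79928830e+02 -3.22739223e-02  9.34576600e+01]
```

Travel is about 81.2 mm against an estimated 81. I'll lower the knob carefully and feel whether the pin enters or lands on the tube.

>>> {"fn": "step_arm", "kwargs": {
  "targets": [
    [[0,0,-1,0,0,0],[0,0,-2,0,0,0],[0,0,-3,0,0,0],[0,0,-4,0,0,0],[0,0,-5,0,0,0],[0,0,-5.5,0,0,0],[0,0,-5.5,0,0,0],[0,0,-5.5,0,0,0]]
  ]
}}

```text
time: 6.75
tool_pos: [527.5, 98.3, 121.2]
tcp_rot: [-179.9, -0.0, 93.5]
ft_force: [-5.5, -0.6, -7.8]
finger_gap: 23.2
grip_force: 39.9
```

>>> {"fn": "step_arm", "kwargs": {
  "targets": [
    [[0,0,-0.5,0,0,0],[0,0,-1,0,0,0],[0,0,-1.5,0,0,0],[0,0,-2,0,0,0],[0,0,-2,0,0,0]]
  ]
}}

```text
time: 7.17
tool_pos: [527.6, 98.3, 119.2]
tcp_rot: [-179.9, -0.0, 93.5]
ft_force: [-5.8, -0.2, -6.9]
finger_gap: 22.2
grip_force: 39.9
```

The spring force is still following the travel (6.9 N at about 6.5 mm), so the pin is inside the hole. I'll lower it further.

>>> {"fn": "step_arm", "kwargs": {
  "targets": [
    [[0,0,-1,0,0,0],[0,0,-2,0,0,0],[0,0,-3,0,0,0],[0,0,-4,0,0,0],[0,0,-5,0,0,0],[0,0,-5.5,0,0,0],[0,0,-5.5,0,0,0]]
  ]
}}

```text
time: 7.75
tool_pos: [527.6, 98.3, 113.9]
tcp_rot: [-179.9, -0.0, 93.5]
ft_force: [-6.0, -0.4, -6.0]
finger_gap: 22.5
grip_force: 40.1
```

>>> {"fn": "step_arm", "kwargs": {
  "targets": [
    [[0,0,-0.5,0,0,0],[0,0,-1,0,0,0],[0,0,-1,0,0,0]]
  ]
}}

```text
time: 8.0
tool_pos: [527.6, 98.3, 113.0]
tcp_rot: [-179.9, -0.0, 93.5]
ft_force: [-6.5, -0.2, -5.7]
finger_gap: 22.7
grip_force: 40.1
```

>>> {"fn": "step_arm", "kwargs": {
  "targets": [
    [[0,0,0,0,0,0],[0,0,0,0,0,0],[0,0,0,0,0,0],[0,0,0,0,0,0],[0,0,0,0,0,0],[0,0,0,0,0,0]]
  ],
  "fingers": -0.2
}}

```text
time: 8.5
tool_pos: [528.6, 97.9, 113.4]
tcp_rot: [179.9, -0.0, 93.4]
ft_force: [0.2, 0.0, -0.6]
finger_gap: 51.6
grip_force: 0.0
```

>>> {"fn": "step_arm", "kwargs": {
  "targets": [
    [[0,0,10,0,0,0],[0,0,25,0,0,0],[0,0,45,0,0,0],[0,0,65,0,0,0],[0,-25,85,0,0,0],[0,-50,90,0,0,0],[0,-80,90,0,0,0],[0,-110,90,0,0,0],[0,-140,90,0,0,0],[0,-170,90,0,0,0],[0,-170,90,0,0,0]]
  ]
}}

```text
time: 9.42
tool_pos: [528.1, -76.9, 203.9]
tcp_rot: [179.9, 0.1, 93.2]
ft_force: [-0.6, -0.0, 0.3]
finger_gap: 51.1
grip_force: 0.0
```

```bash
python3 - <<'E'
from h import *
s=r.sense();print(s['tool_pos'],s['ft_force'])
i=shot('scene','s3')['img'][140:240,270:430]; a=cv2.resize(i,None,fx=5,fy=5,interpolation=cv2.INTER_CUBIC)
cv2.imwrite('pics/c5.png',a)
for p in (0,.0,10): print(px('scene1',(529.2,97,117+p)),px('scene1',(534.2,16,117+p)))
E
```

```text
[528.0973046  -76.88253704 203.91529642] [-0.56097108 -0.01144984  0.27512927]
(np.float64(332.4160002586521), np.float64(172.823942891679)) (np.float64(280.41418738646513), np.float64(181.34840159943093))
(np.float64(332.4160002586521), np.float64(172.823942891679)) (np.float64(280.41418738646513), np.float64(181.34840159943093))
(np.float64(332.6470503652516), np.float64(168.4381861891648)) (np.float64(280.1148573869324), np.float64(176.9877177436137))
```

View pics/c5.png

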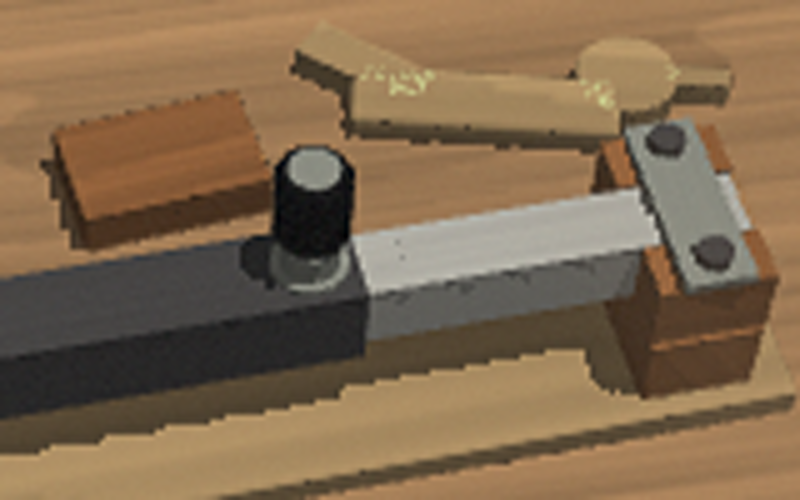

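The knob top is at crop (315,170), which is scene pixel (332.6,173.6). The prediction is row 172.8 if home and 168.4 if resting on the tube, so the plunger is fully home. The other items in view haven't moved.

```bash
python3 -c "
from bench import r
print(r.hand_in())"
```

```text
the job is handed in; nothing more can be done
None
```

The leg is shortened by about 81 mm: the plunger was lifted past the middle hole, the final picture shows it fully home in the last hole, the arm is clear, and the job is handed in (no verdict returned).

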